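# Find the fuse box cover that rocks and press it home

### The job

One of the four grey snap-in covers of the fuse box is not pushed home and would shake off on the road. Test the covers by pressing an edge of them with the fingertips until you find the one that rocks, then press that one down in the middle until it is fully home and level like the others. Only press: lift no cover off, and leave the cutters, the diagnostic plug and the pen where they lie.

Things in the scene. Friction and masses are not known exactly. Their poses are not given: they have to be found in the camera images.
- fuse_box: black fuse and relay box of a car, fixed on the desk: 116 mm (x, without the plugs on its far side) x 272 mm (y) x 36.5 mm to its rim. Origin: centre of its underside; x points across it away from the robot, y left along the row of four grey covers, z up. Nothing on it but the covers is higher than 38 mm; the strip of coloured fuses lies behind the covers
- seat_1 (a point): fixed point: centre of the seat of cover 1 (leftmost, most +y), 34 mm above the desk, where the underside of a cover that is home rests; box frame [-14, 93, 34] mm. A rib 2.5 mm high frames the seat with 1.5 mm of play round the cover. Axes as the box
- seat_2 (a point): fixed point: centre of the seat of cover 2 (second from the left), 34 mm above the desk, where the underside of a cover that is home rests; box frame [-14, 31, 34] mm. A rib 2.5 mm high frames the seat with 1.5 mm of play round the cover. Axes as the box
- seat_3 (a point): fixed point: centre of the seat of cover 3 (third from the left), 34 mm above the desk, where the underside of a cover that is home rests; box frame [-14, -31, 34] mm. A rib 2.5 mm high frames the seat with 1.5 mm of play round the cover. Axes as the box
- seat_4 (a point): fixed point: centre of the seat of cover 4 (rightmost, most -y), 34 mm above the desk, where the underside of a cover that is home rests; box frame [-14, -93, 34] mm. A rib 2.5 mm high frames the seat with 1.5 mm of play round the cover. Axes as the box
- cover_1: grey plastic cover 1 (leftmost, most +y): 52 mm square, 9 mm thick, flat top, 35 g. Origin: centre of its underside, z up. Any one of the four may be the loose one; the others are fully home, tops 43 mm above the desk, and do not tip under a finger
- cover_2: grey plastic cover 2 (second from the left): 52 mm square, 9 mm thick, flat top, 35 g. Origin: centre of its underside, z up. A loose cover sits 3 to 4 mm too high on its push-in stud, a 10 mm square under its middle; light pressure (1 to 3 N) within 11 mm of an edge tips it 0.14 to 0.2 rad, till that edge meets the seat
- cover_3: grey plastic cover 3 (third from the left): 52 mm square, 9 mm thick, flat top, 35 g. Origin: centre of its underside, z up. Pressed over its middle a loose cover stays level; its stud gives way at about 11 N and stays where it is pushed, so that the cover goes home and no longer tips
- cover_4: grey plastic cover 4 (rightmost, most -y): 52 mm square, 9 mm thick, flat top, 35 g. Origin: centre of its underside, z up. What is said of covers 1 to 3 holds for all four
- side_cutters: loose bystander: side cutters with blue handles, 52 x 108 x 14 mm, lying beyond the left end of the box. Origin: centre of the underside
- dongle: loose bystander: blue and black diagnostic plug, 43 x 43 x 23 mm, beyond the right end of the box. Origin: centre of the underside
- pen: loose bystander: blue pen, 138 mm long, lying behind the box, along it. Origin: centre of the underside
There are look-alikes about, which are no part of the job. Leave any green or red look-alike of the cover_4 alone.

How it is judged (in metres and radians):
On the way, in this order (a step that is already met when the one before it is completed fails the run):
1. a finger pressing the loose cover has made it rock (it is touched and tipped by more than about 4.5 degrees) (((contact force between the fingers and cover_1 above 0.3 N and angle between cover_1's own z axis and vertical above 0.08 rad) or (contact force between the fingers and cover_2 above 0.3 N and angle between cover_2's own z axis and vertical above 0.08 rad) or (contact force between the fingers and cover_3 above 0.3 N and angle between cover_3's own z axis and vertical above 0.08 rad) or (contact force between the fingers and cover_4 above 0.3 N and angle between cover_4's own z axis and vertical above 0.08 rad))), for 0.1 s.
2. all four covers are fully home and level (z of each of cover_1, cover_2, cover_3, cover_4 in the frame of fuse_box below 0.0352 m and angle between each of cover_1, cover_2, cover_3, cover_4's own z axis and vertical below 0.03 rad and horizontal distance between cover_1 and seat_1 below 0.004 m and horizontal distance between cover_2 and seat_2 below 0.004 m and horizontal distance between cover_3 and seat_3 below 0.004 m and horizontal distance between cover_4 and seat_4 below 0.004 m), for 0.2 s.
At the end, for the whole second after the job is handed in: all four covers are fully home: undersides within 1.2 mm of their seats, tipped by less than 0.03 rad, within 4 mm of the seats' centres, and at rest (all of step 2 and linear speed of each of cover_1, cover_2, cover_3, cover_4 below 0.01 m/s); the robot touches nothing.
It fails at once if a cover is lifted off its seat (its middle more than 12 mm too high) or tipped by more than 0.5 rad (z of any of cover_1, cover_2, cover_3, cover_4 in the frame of fuse_box above 0.046 m or angle between any of cover_1, cover_2, cover_3, cover_4's own z axis and vertical above 0.5 rad).
It fails at once if the cutters, the diagnostic plug or the pen are moved by more than 15 mm (distance of any of side_cutters, dongle, pen from where it was at the start of the episode above 0.015 m).
It also fails if it takes over 42 s, if anything falls off the work surface, if the arm or the gripper's body presses on something with over 40 N, if the wrist force passes 120 N, or if a joint passes its speed limit or range.

### The arm

A 6-joint arm with a two-finger parallel gripper is mounted at the origin on the work surface; the furniture and walls round the work are solid. World frame = base frame: x ahead of the robot, y to its left, z up, the work surface at z = 0. Lengths are in mm, angles in degrees, forces in N, time in s.
With the tool pointing down it reaches from about 300 to 850 mm from the base axis. Payload 4.2 kg.
Tool frame: the origin (TCP) lies at the very end of the fingers, on their centre line; the grasp point (between the pads) lies 19 mm behind it; z points along the fingers, y is the direction in which the jaws open and shut (so a half turn about z gives the same grasp; the last joint's range is limited). The gripper opens to 91 mm and grips with 3 to 60 N. Pads are 32 mm wide; open, the fingers measure 118 mm over their backs; the gripper's body (76 mm by 178 mm) begins 60 mm behind the grasp point.
Start: joints at [-71.047, 18.312, 89.639, -0, 72.044, -1.146], TCP at [197.602, -539.997, 213.976] pointing down, gripper open.
Joint ranges: [-177.97, 177.97], [-48.28, 115.42], [12.27, 149.76], [-77.06, 257.06], [2.81, 150.46], [-146.56, 146.56]. Speed limits (degrees/s): [147.25, 147.25, 180, 180, 180, 180].

### API

Orientations are given as [roll, pitch, yaw] about the fixed x, y, z axes, in that order (R = Rz(yaw) Ry(pitch) Rx(roll)).
In Python, from workcell import * gives the robot as it stands. The module is installed in compiled form; this text tells all that it offers.
- The arm moves only by the tool servo_tool, never from a script. Its argument "plan" is a list that holds one entry, the list of rows, each a list of 7 numbers: the shift along the tool's x, y, z in mm, then the turn, a rotation vector about the tool's x, y, z in rad, then the opening, from 0 (shut) to 1 (fully open). A call has 1 to 20 rows; each row is the pose to reach, as a shift and turn from the pose commanded when the call began, along the tool's axes at that moment; what a row does not reach only later rows make up. A row lasts 1/10 s, in which the tool goes at most 50 mm and 8.59 degrees, less where a joint would pass 70% of its speed; a pose out of reach is approached as far as the arm can. A call with a gripper value outside its range is refused whole. The fingers move at their own pace and stop on an object; "squeeze" is the grip in N (left out, the last holds). Time passes only in rows, so rows that repeat a pose let the fingers close. It gives the time, the measured TCP pose, the force and the opening at its end, in the units of the state.
- state(): the state, without advancing time (a new reading comes with each control period).
- grab_frame(name): name is "scene" or "top"; returns a dict with "color" (400x640x3 uint8, red, green, blue), "range_z" (400x640 float32, mm along the optical axis (not along the pixel's ray), 0 where there is no reading), "fx", "fy", "cx", "cy" (pixels), "rvec" (rotation vector, rad) and "tvec" (3), from world to camera coordinates, as OpenCV has them. Camera axes: x right, y down, z forward; pixel columns grow to the right and rows downward; lengths in mm; the calibration is good to about 2 mm. A picture is of the moment at which its call begins.
- job_done(): hands the job in, once; it reports no verdict.
The state is a dict: "time_s": time; "qpos": joint angles; "qvel": joint speeds; "effort": joint torques, N m; "ee_pos": TCP position; "ee_rot": TCP orientation; "force": force on the tool from outside, world axes, zero at the start; "torque": the same for the moment, N m; "gripper_width": finger opening in mm.
Only numpy, scipy, OpenCV 4.12 (cv2) and the standard library are available. Lean on these libraries where they do the work, as an engineer would, in place of code of your own. Each camera call takes 0.05 s, during which the arm holds its last target.

## Working session

There is one attempt and no reset: what is moved stays moved. The work goes in short steps, Python scripts to look and compute and a tool call to move; the robot and the scene stay as the last step left them, time stands still between calls to the robot, and variables do not carry over. Pictures are saved under pics/ and viewed, and the job is handed in when it is done.

Besides the shell and the picture viewer there is one more tool, called as name([rows], argument=value, ...), one row to a line, values as JSON. servo_tool: Moves the arm, as the interface text tells. Its arguments: {"type":"object","properties":{"plan":{"type":"array"},"squeeze":{"type":"number"}},"required":["plan"]}

```bash
mkdir -p pics; python3 - <<'E'
from workcell import *
import cv2,pickle
for n in("scene","top"):
    f=grab_frame(n); pickle.dump(f,open(n+'.pkl','wb'))
    cv2.imwrite(f'pics/{n}0.png',f['color'][:,:,::-1])
    print(n,f['fx'],f['cx'],f['rvec'],f['tvec'])
print(state())
E
```

```text
scene 448.01006995419533 311.477781986551 [ 0.98726874 -2.66442552  0.74451569] [352.39658158 278.4331148  753.3293914 ]
top 373.75709387048124 322.1454825346828 [ 2.15389099 -2.16162298  0.10491904] [  5.660232   464.93890642 956.80451399]
{'time_s': 0.1, 'qpos': array([-7.10500645e+01,  1.83455120e+01,  8.96991115e+01, -3.61190803e-04,
        7.20425734e+01, -1.14549552e+00]), 'qvel': array([-0.0161481 , -0.06483878, -0.21047191, -0.07507582, -0.01130114,
        0.06709844]), 'effort': array([ 3.98797802e-04, -4.13334346e+01, -2.32510865e+01,  7.30122020e-02,
        4.22905257e-02, -5.64320771e-05]), 'ee_pos': array([ 197.41964633, -539.57335227,  213.23113015]), 'ee_rot': array([-1.79912814e+02, -1.39982510e-03,  2.00955416e+01]), 'force': array([ 0.26408518, -0.2634606 , -0.63407721]), 'torque': array([-0.05298713, -0.00147622, -0.00041401]), 'gripper_width': 91.03029523364448}
```

View pics/scene0.png

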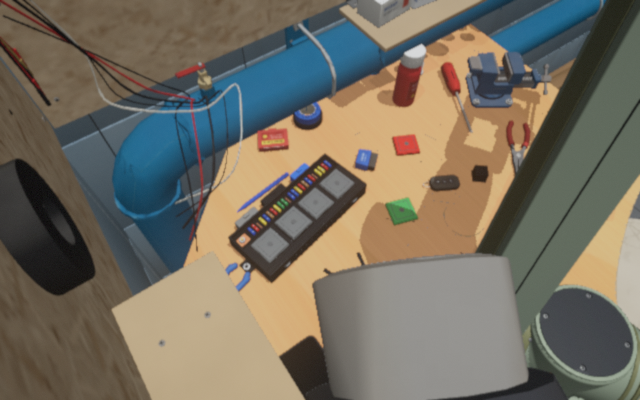

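View pics/top0.png

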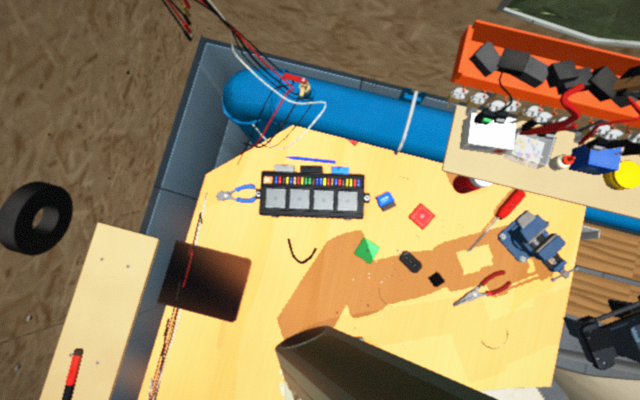

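The scene view shows the box around (300,215), and the top view shows it around (312,193). The grey covers in the top view are near (275,198), (299,198), (323,199) and (347,200). The look-alikes are green (367,249) and red (421,215). Next I'll take a close crop and measure.

```bash
cat > h.py <<'E'
import cv2,pickle,numpy as np
def world(f,u,v,z=None):
    R=cv2.Rodrigues(np.array(f['rvec']))[0]; t=np.array(f['tvec']).ravel()
    d=np.array([(u-f['cx'])/f['fx'],(v-f['cy'])/f['fy'],1.])
    if z is None:
        return R.T@(d*f['range_z'][int(round(v)),int(round(u))]-t)
    o=-R.T@t; w=R.T@d; return o+w*(z-o[2])/w[2]
E
python3 - <<'E'
from h import *
f=pickle.load(open('top.pkl','rb'));s=pickle.load(open('scene.pkl','rb'))
c=f['color'][150:230,210:400,::-1]; cv2.imwrite('pics/topc.png',cv2.resize(c,None,fx=4,fy=4,interpolation=2))
c=s['color'][140:290,215:375,::-1]; cv2.imwrite('pics/scc.png',cv2.resize(c,None,fx=4,fy=4,interpolation=2)[:600])
for u,v in [(275,198),(299,198),(323,199),(347,200)]: 
    p=world(f,u,v); Z=[world(f,u+i,v+j)[2] for i in range(-4,5) for j in range(-4,5)]
    print(p.round(1),np.median(Z).round(2),np.std(Z).round(2))
E
```

```text
[459.8 125.4  45.7] 43.55 1.62
[459.4  63.3  47. ] 47.01 105.53
[457.1   1.6  42.1] 43.27 1.68
[453.8 -60.1  46.4] 43.81 1.7
```

View pics/topc.png

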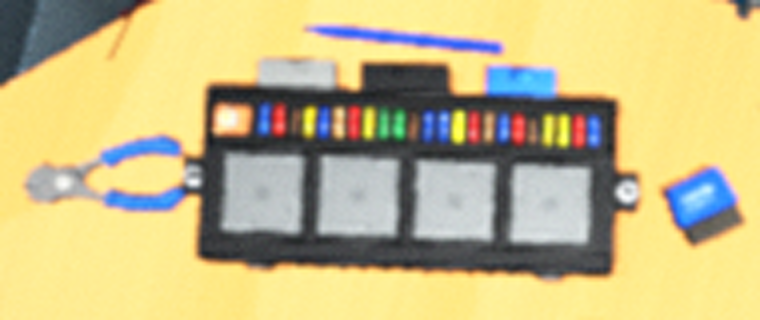

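View pics/scc.png

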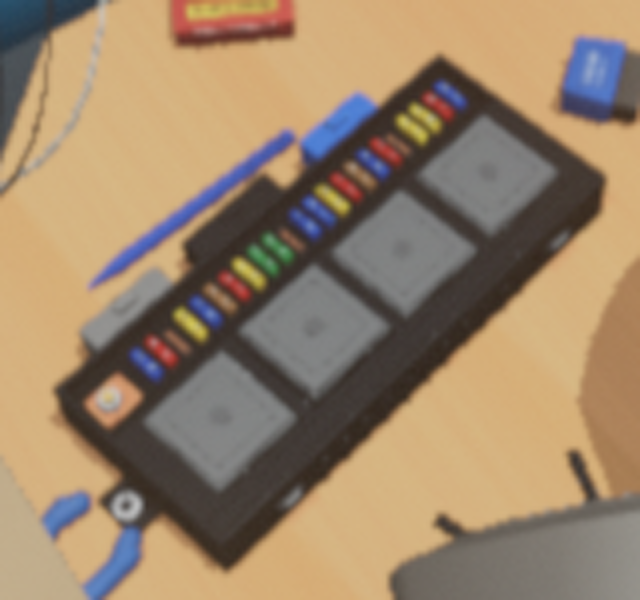

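Covers in the top crop are at (262,194), (358,195), (454,201) and (550,204). The depth hints that cover 2 is about 3.5 mm high, so I'll check that with both cameras and get the poses.

```bash
python3 - <<'E'
from h import *
f=pickle.load(open('top.pkl','rb'));s=pickle.load(open('scene.pkl','rb'))
def run(f,pts,x0,y0,zs):
    P=[]
    for (a,b),z in zip(pts,zs):
        u,v=(a+.5)/4-.5+x0,(b+.5)/4-.5+y0
        p=world(f,u,v,z); P.append(p)
        Z=[world(f,u+i,v+j)[2] for i in range(-5,6) for j in range(-5,6)]
        print(p.round(1),'z med',np.median(Z).round(2))
    P=np.array(P);d=P[0]-P[3];print('yaw',np.degrees(np.arctan2(-d[0],d[1])),np.hypot(*d[:2]),P.mean(0).round(1))
zs=[43,46.5,43,43]
run(f,[(262,194),(358,195),(454,201),(550,204)],210,150,zs)
run(s,[(221,417),(314,328),(403,249),(488,172)],215,140,zs)
E
```

```text
[459.8 125.4  43. ] z med 43.77
[458.5  63.   46.5] z med 46.79
[454.7   1.3  43. ] z med 43.57
[452.5 -60.6  43. ] z med 43.9
yaw -2.242279883766556 186.14528125550936 [456.4  32.3  43.9]
[459.1 125.1  43. ] z med 43.33
[456.4  63.6  46.5] z med 47.02
[454.1   1.5  43. ] z med 43.59
[451.  -60.4  43. ] z med 43.56
yaw -2.492186474879237 185.6579700166446 [455.2  32.4  43.9]
```

Cover 2 stands about 3.5 mm high in both cameras, with its centre at (457, 63) and the box yaw at about -2.4°. I chose it over the green (367,249) and red (421,215) look-alikes. I'll test it first, moving above its near edge with the fingers shut.

servo_tool([
  [[421.8,-489.5,84,0,0,-1.178,0],[421.8,-489.5,84,0,0,-1.178,0],[421.8,-489.5,84,0,0,-1.178,0],[421.8,-489.5,84,0,0,-1.178,0],[421.8,-489.5,84,0,0,-1.178,0],[421.8,-489.5,84,0,0,-1.178,0],[421.8,-489.5,84,0,0,-1.178,0],[421.8,-489.5,84,0,0,-1.178,0],[421.8,-489.5,84,0,0,-1.178,0],[421.8,-489.5,84,0,0,-1.178,0],[421.8,-489.5,84,0,0,-1.178,0],[421.8,-489.5,84,0,0,-1.178,0],[421.8,-489.5,84,0,0,-1.178,0],[421.8,-489.5,84,0,0,-1.178,0],[421.8,-489.5,84,0,0,-1.178,0],[421.8,-489.5,84,0,0,-1.178,0],[421.8,-489.5,84,0,0,-1.178,0],[421.8,-489.5,84,0,0,-1.178,0]],
], squeeze=5)

```text
time_s: 1.9
ee_pos: [425.3, 63.4, 130.1]
ee_rot: [180.0, 0.0, 87.5]
force: [-0.4, 0.4, -0.7]
gripper_width: 0.7
```

servo_tool([
  [[0,0,40,0,0,0,0],[0,0,70,0,0,0,0],[0,0,70,0,0,0,0],[0,0,70,0,0,0,0]],
])

```text
time_s: 2.3
ee_pos: [425.7, 64.1, 60.4]
ee_rot: [-180.0, 0.0, 87.5]
force: [0.2, 0.2, 0.4]
gripper_width: 0.5
```

```bash
python3 - <<'E'
from workcell import *
import cv2
s=grab_frame('scene');st=state();print(st['ee_pos'],st['force'])
c=s['color'][140:290,215:375,::-1]; cv2.imwrite('pics/scc2.png',cv2.resize(c,None,fx=4,fy=4,interpolation=2)[:600])
E
```

```text
[426.54667733  64.30231114  61.08383209] [ 0.25525783  0.44969424 -0.59544952]
```

View pics/scc2.png

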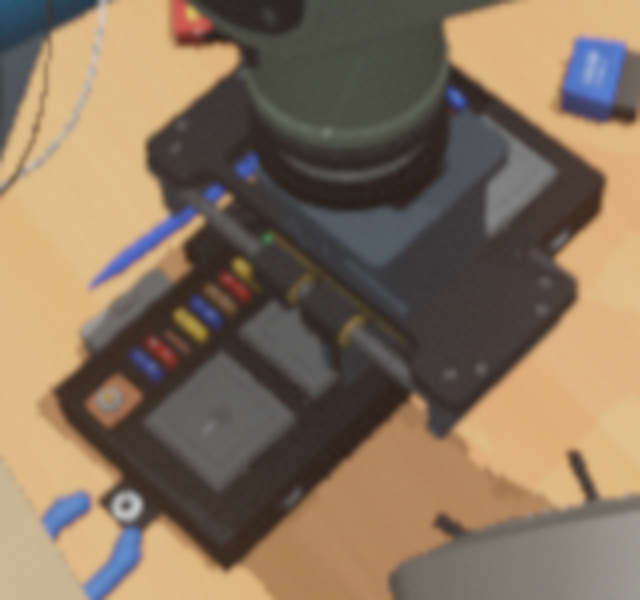

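The fingertips (around 350,370 in the crop) hang over the near edge of cover 2. I'll press down slowly.

servo_tool([
  [[0,0,6,0,0,0,0],[0,0,11,0,0,0,0],[0,0,12,0,0,0,0],[0,0,13,0,0,0,0],[0,0,13.5,0,0,0,0],[0,0,14,0,0,0,0],[0,0,14.5,0,0,0,0],[0,0,15,0,0,0,0],[0,0,15,0,0,0,0]],
])

```text
time_s: 3.25
ee_pos: [425.4, 64.6, 44.9]
ee_rot: [-180.0, 0.0, 87.6]
force: [-0.1, -0.1, -0.0]
gripper_width: 0.7
```

servo_tool([
  [[0,0,0.5,0,0,0,0],[0,0,1,0,0,0,0],[0,0,1,0,0,0,0]],
])

```text
time_s: 3.55
ee_pos: [425.4, 64.6, 43.9]
ee_rot: [-180.0, 0.0, 87.6]
force: [-0.9, -0.3, 0.3]
gripper_width: 0.3
```

```bash
python3 - <<'E'
from workcell import *
import cv2
from h import *
s=grab_frame('scene');st=state();print(st['ee_pos'],st['force'])
c=s['color'][190:250,245:335,::-1]; cv2.imwrite('pics/scc3.png',cv2.resize(c,None,fx=8,fy=8,interpolation=2))
E
```

```text
[425.44071645  64.62400323  43.8924017 ] [0.16439077 0.29605182 0.05803763]
```

View pics/scc3.png

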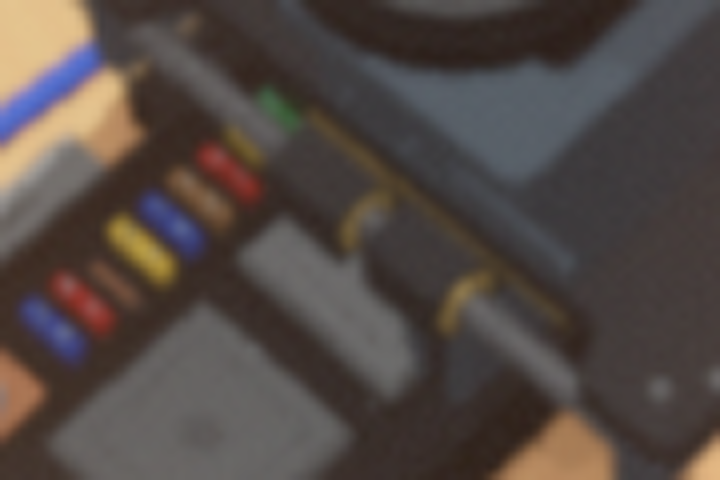

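servo_tool([
  [[0,0,0.5,0,0,0,0],[0,0,1,0,0,0,0],[0,0,1,0,0,0,0]],
])

```text
time_s: 3.9
ee_pos: [425.5, 64.6, 42.9]
ee_rot: [-180.0, 0.0, 87.6]
force: [-0.3, 0.1, 0.5]
gripper_width: 0.5
```

```bash
python3 - <<'E'
from workcell import *
for i in range(6):
    grab_frame('top');st=state();print(st['ee_pos'].round(2),st['force'].round(2),st['torque'].round(3))
E
```

```text
[425.5   64.63  42.89] [ 0.64 -0.38 -0.83] [-0.055  0.053 -0.034]
[425.49  64.62  42.93] [-0.25 -0.43 -0.35] [0.003 0.    0.003]
[425.48  64.63  42.92] [-0.26 -1.15 -1.21] [ 0.027  0.057 -0.005]
[425.49  64.62  42.94] [-0.46 -0.22 -0.11] [0.041 0.023 0.005]
[425.49  64.64  42.94] [-0.97  0.72  0.04] [ 0.011 -0.036  0.073]
[425.52  64.64  42.95] [-0.73 -0.42  0.04] [-0.016 -0.033 -0.055]
```

No reaction yet, so the tips apparently miss the cover edge. I'll lift, move 6 mm inward and press again.

servo_tool([
  [[0,0,-9,0,0,0,0],[0,6,-9,0,0,0,0],[0,6,-6,0,0,0,0],[0,6,-4.5,0,0,0,0],[0,6,-3.5,0,0,0,0],[0,6,-2.5,0,0,0,0],[0,6,-2,0,0,0,0],[0,6,-2,0,0,0,0]],
])

```text
time_s: 5.0
ee_pos: [431.3, 64.4, 44.8]
ee_rot: [-180.0, 0.0, 87.6]
force: [0.8, 0.3, 0.2]
gripper_width: 0.3
```

```bash
python3 - <<'E'
from workcell import *
import cv2
F=[]
for i in range(6):
    s=grab_frame('scene');st=state();F.append(st['force'])
print(st['ee_pos'],np.mean(F,0) if 'np' in globals() else F)
c=s['color'][190:250,245:335,::-1]; cv2.imwrite('pics/scc4.png',cv2.resize(c,None,fx=8,fy=8,interpolation=2))
E
```

```text
[431.51581889  64.37245174  44.99393186] [array([-0.39503878, -0.74910315,  0.37045992]), array([-0.51703555, -0.01189581,  0.62265884]), array([-1.56406697, -0.1034424 ,  0.77517898]), array([ 0.12382356, -0.21242372, -0.45355892]), array([-0.45017311, -0.27057338, -0.31279542]), array([-0.0690507 , -0.77829377,  1.45856547])]
```

View pics/scc4.png

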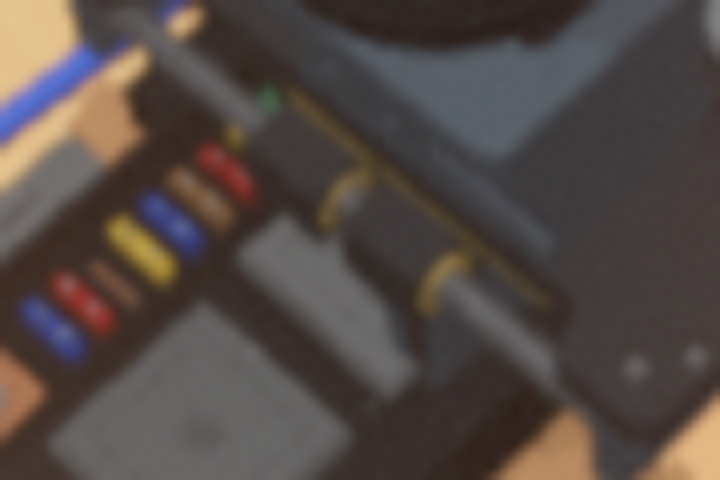

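servo_tool([
  [[0,0,0.5,0,0,0,0],[0,0,1,0,0,0,0],[0,0,1,0,0,0,0]],
])

```text
time_s: 5.6
ee_pos: [431.5, 64.4, 44.0]
ee_rot: [180.0, 0.0, 87.6]
force: [-0.4, 0.1, 2.1]
gripper_width: 0.1
```

```bash
cat > rd.py <<'E'
from workcell import *
import cv2,sys,numpy as np,pickle
F=[]
for i in range(6):
    s=grab_frame('scene');st=state();F.append(st['force'])
F=np.array(F);print(st['time_s'],st['ee_pos'].round(2),F.mean(0).round(2),(F.std(0)/2.4).round(2))
c=s['color'][190:250,245:335,::-1]; cv2.imwrite(sys.argv[1],cv2.resize(c,None,fx=8,fy=8,interpolation=2))
pickle.dump(s,open('last.pkl','wb'))
E
python3 rd.py pics/scc5.png
```

```text
5.9 [431.51  64.4   43.98] [-0.49  0.53  1.59] [0.15 0.14 0.25]
```

View pics/scc5.png

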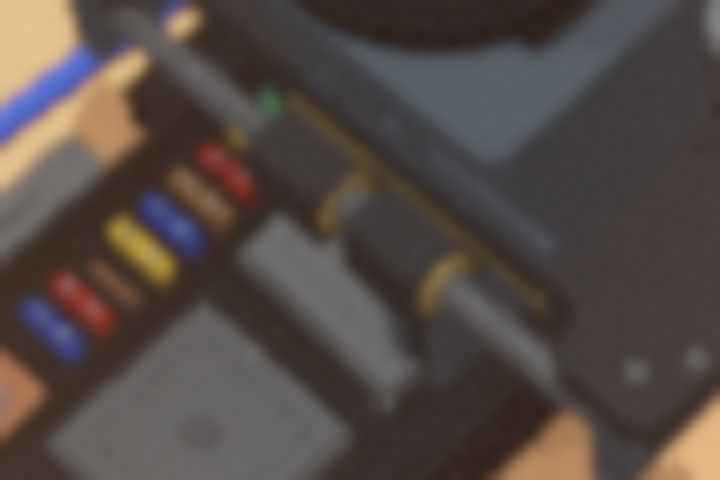

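The force is now 1.6 N, and cover 2's near corner (400,395 in the crop) has dropped and its shade changed. I'll measure its tilt from depth.

```bash
cat > tilt.py <<'E'
from h import *
def tilt(fn):
    f=pickle.load(open(fn,'rb')); R=cv2.Rodrigues(np.array(f['rvec']))[0]; t=np.array(f['tvec']).ravel()
    v,u=np.mgrid[190:250,245:335]; z=f['range_z'][190:250,245:335]
    P=np.stack([(u-f['cx'])/f['fx']*z,(v-f['cy'])/f['fy']*z,z],-1)-t
    W=(P@R).reshape(-1,3)
    a=np.radians(-2.4); ax=np.array([np.cos(a),np.sin(a)]); ay=np.array([-np.sin(a),np.cos(a)])
    d=W[:,:2]-[457,63.3]; bx,by=d@ax,d@ay
    for n,off in((1,62),(2,0)):
        m=(abs(bx)<23)&(by-off>(2 if n==2 else -23))&(by-off<23)&(abs(W[:,2]-44)<8)
        A=np.c_[bx[m],by[m]-off,np.ones(m.sum())]; c=np.linalg.lstsq(A,W[m,2],rcond=None)[0]
        r=W[m,2]-A@c
        print(fn,n,m.sum(),'slopes',c[:2].round(3),'z0',c[2].round(2),'res',r.std().round(2))
tilt('scene.pkl');tilt('last.pkl')
E
python3 tilt.py
```

```text
scene.pkl 1 438 slopes [0.002 0.01 ] z0 43.33 res 1.18
scene.pkl 2 242 slopes [ 0.005 -0.006] z0 46.59 res 1.25
last.pkl 1 430 slopes [-0.005  0.006] z0 43.4 res 1.26
last.pkl 2 150 slopes [ 0.154 -0.002] z0 47.26 res 1.44
```

Cover 2 rocks at about 0.154 rad, and cover 1 stays level. Now I'll lift, move over the middle and press.

servo_tool([
  [[0,0,-5,0,0,0,0],[0,0,-12,0,0,0,0],[0,25.5,-12,0,0,0,0],[0,25.5,-12,0,0,0,0],[0,25.5,-12,0,0,0,0]],
])

```text
time_s: 6.4
ee_pos: [457.0, 63.3, 56.2]
ee_rot: [-180.0, 0.0, 87.6]
force: [-0.0, -0.1, -0.3]
gripper_width: 0.2
```

```bash
python3 rd.py pics/scc6.png; python3 tilt.py|tail -2
```

```text
6.7 [456.36  63.29  55.91] [ 0.09 -0.06 -0.04] [0.19 0.16 0.24]
last.pkl 1 444 slopes [-0.008  0.005] z0 43.32 res 1.31
last.pkl 2 178 slopes [-0.006  0.026] z0 46.03 res 1.36
```

View pics/scc6.png

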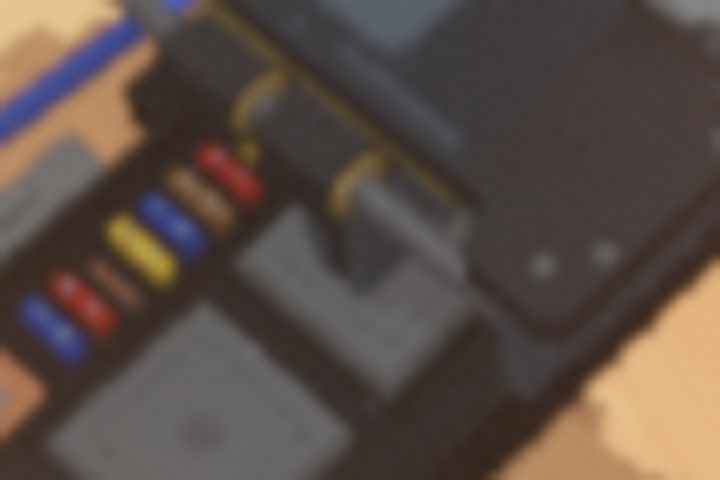

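The cover is level again and the closed fingertips (360,280 in the crop) are over its middle. Pressing down gradually.

servo_tool([
  [[0,0,6,0,0,0,0],[0,0,8,0,0,0,0],[0,0,9,0,0,0,0],[0,0,10,0,0,0,0],[0,0,11,0,0,0,0],[0,0,12,0,0,0,0],[0,0,13,0,0,0,0],[0,0,13.5,0,0,0,0],[0,0,13.5,0,0,0,0]],
])

```text
time_s: 7.6
ee_pos: [456.6, 63.3, 43.3]
ee_rot: [-180.0, 0.0, 87.6]
force: [-3.3, -0.7, 9.2]
gripper_width: 0.5
```

```bash
python3 rd.py pics/scc7.png; python3 tilt.py|tail -2
```

```text
7.9 [456.57  63.27  43.27] [-3.13 -0.41  9.82] [0.06 0.27 0.19]
last.pkl 1 437 slopes [-0.008  0.008] z0 43.29 res 1.26
last.pkl 2 168 slopes [ 0.012 -0.018] z0 43.97 res 1.96
```

Stud is giving way at about 10 N. A bit further, until the force rises against the seat.

servo_tool([
  [[0,0,0.5,0,0,0,0],[0,0,1,0,0,0,0],[0,0,1.5,0,0,0,0],[0,0,1.5,0,0,0,0],[0,0,1.5,0,0,0,0]],
])

```text
time_s: 8.4
ee_pos: [456.6, 63.3, 43.2]
ee_rot: [-180.0, 0.0, 87.6]
force: [-6.6, -1.1, 23.6]
gripper_width: 0.8
```

```bash
python3 rd.py pics/scc8.png; python3 tilt.py|tail -2
```

```text
8.7 [456.61  63.28  43.21] [-6.93 -0.75 23.6 ] [0.28 0.12 0.18]
last.pkl 1 441 slopes [-0.005  0.009] z0 43.35 res 1.21
last.pkl 2 162 slopes [0.009 0.007] z0 43.56 res 2.09
```

The force rose to 24 N with the height stuck at 43.2 mm, so the cover is home. Retreating to check.

servo_tool([
  [[0,0,-3,0,0,0,0],[0,0,-30,0,0,0,0],[0,0,-80,0,0,0,0],[0,-50,-110,0,0,0,0],[130,-100,-110,0,0,0,0],[-50,-100,-110,0,0,0,0],[-100,-100,-110,0,0,0,0],[-150,-100,-110,0,0,0,0],[-200,-100,-110,0,0,0,0],[-250,-100,-110,0,0,0,0],[-250,-100,-110,0,0,0,0]],
])

```text
time_s: 9.8
ee_pos: [346.1, -183.8, 151.1]
ee_rot: [179.9, 0.0, 87.6]
force: [1.9, -0.2, 0.4]
gripper_width: 0.6
```

```bash
python3 rd.py pics/scc9.png; sed -i 's/(2 if n==2 else -23)/-23/' tilt.py; python3 tilt.py|tail -2; python3 - <<'E'
from workcell import *
import cv2
from h import *
f=grab_frame('top');cv2.imwrite('pics/topend.png',cv2.resize(f['color'][150:230,210:400,::-1],None,fx=4,fy=4,interpolation=2))
for a,b in [(262,194),(358,195),(454,201),(550,204)]:
    u,v=(a+.5)/4-.5+210,(b+.5)/4-.5+150
    print(np.median([world(f,u+i,v+j)[2] for i in range(-5,6) for j in range(-5,6)]))
E
```

```text
10.1 [ 346.32 -180.88  150.63] [ 0.06 -0.23 -0.32] [0.42 0.79 0.19]
last.pkl 1 434 slopes [ 0.002 -0.013] z0 43.29 res 1.34
last.pkl 2 523 slopes [ 0.005 -0.001] z0 43.39 res 1.31
43.89253668392598
43.624095283376136
43.46948872428707
43.94515160691139
```

View pics/topend.png

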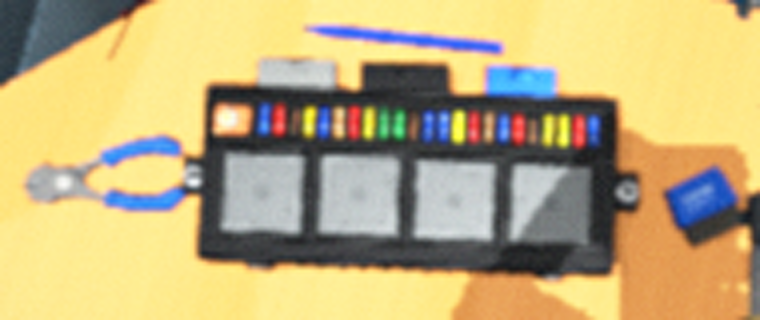

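View pics/scc9.png

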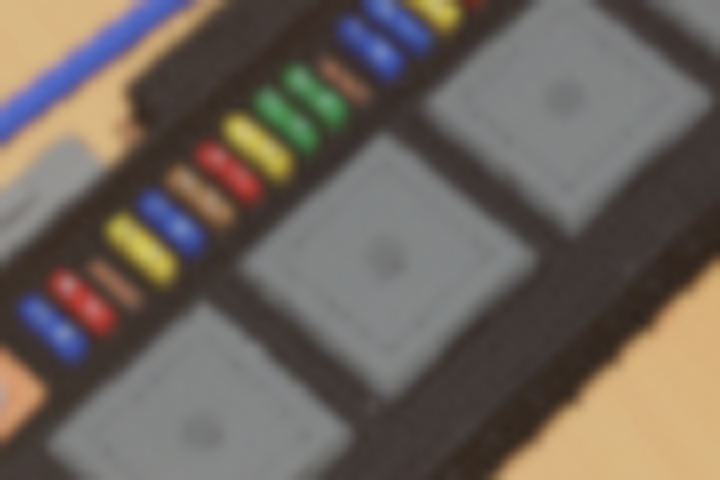

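All four covers are level at the same height (cover 2 at 358,195), the cutters, plug and pen have not moved, and the arm is clear. Handing in.

```bash
python3 -c "
from workcell import *
print(job_done())"
```

```text
the job is handed in; nothing more can be done
None
```

Cover 2, second from the left, was the loose one; it is now pressed home, and I handed the job in at about 10 s.

- **Finding it:** Both cameras showed cover 2 about 3.5 mm higher than the others, so I tested it first. My first press landed just short of its edge and met nothing. Pressing 6 mm further in tipped it 0.15 rad at about 1.6 N. I did not press-test the other three covers, because their tops were already at the same home height.
- **Pressing it home:** I pressed it in the middle. The stud gave way at about 10 N, then the force rose to 24 N with the tip stopped at 43.2 mm.
- **Final checks:** The depth cameras put all four tops at 43.3 to 43.9 mm, and cover 2's tilt is under 0.01 rad. The cutters, plug and pen look unmoved in the top view, and the arm is clear. No final check failed or disagreed. After pressing it home I checked cover 2 only by camera and did not press its edge again.

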